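# Right the fallen oil tin and press the clip-on label holder home on the rack's lip

### The job

An oblong oil tin has toppled forward over the front lip of the small steel rack: stand it upright again in its lane, behind the lip, and let go of it. Then take the white label holder and push it straight down over the lip, card side to the front and centred before that same lane, until it is fully home. Finish while still holding it firmly pressed down (its adhesive pad has to take), and leave everything else as it stands.

Things in the scene. Friction and masses are not known exactly. Their poses are not given: they have to be found in the camera images.
- rack: Fixed grey sheet-steel rack, 364 mm wide (y), 145 deep (x). Origin at bench level under the middle of the front lip, in its mid-plane; x to the rear, y left along the lip, z up. Tray floor at z 55 mm. Dividers and end plates, 40 mm high over the tray, starting 20 mm behind the lip, part it into three lanes 117 mm wide, centred at y = 120, 0, -120 mm. Rear upstand 25 mm high at x 142 mm.
- lane_left (a point): Top edge of the front lip at the centre of the left (+y) lane, axes as the rack's. The lip is a stiff upright steel strip 2.5 mm thick (x), running the whole width, its top 40 mm above the tray and 95 mm above the bench.
- lane_middle (a point): the same point of the lip for the middle lane
- lane_right (a point): the same point of the lip for the right (-y) lane
- tin: Loose oblong metal oil tin, 0.2-0.42 kg: 56 mm deep (its x), 46 wide (its y), 100 tall (its z), black screw cap (24 mm wide) 13 mm taller. Origin at the centre of its underside, z to the cap. Starts in one of the lanes tipped about 55 deg towards the robot: lower front edge on the tray, front face resting on the lip, cap sticking out beyond it; its two sides (46 mm apart) are free to grip.
- holder: White label holder, loose, stiff, 45 g, stands on the bench. Origin centre of underside, x to its rear (card in front), z up; 56 mm wide (y). Below, two legs with a slot 6.5 mm wide (x) between, open downwards, 24 mm deep, mouth flared to 9 mm (19 mm over the flares); crown z 24-30; above it a card plate 8 mm thick (x), z 30-72. Home: slot roof on the lip's top, origin 71 mm above the bench
- spray_can: bystander: white spray can, 52 mm diameter, 155 mm tall, standing in a lane; origin at the centre of its underside
- fluid_bottle: bystander: grey plastic bottle, 48 mm diameter, 135 mm tall, standing in a lane; origin at the centre of its underside
- grinder: bystander: angle grinder lying on the bench to the left, about 300 mm long, 80 mm high; origin under its gear head
- offcut: bystander: offcut of 40 mm square steel tube, 110 mm long, lying on the bench to the right; origin at the centre of its underside
There are look-alikes about, which are no part of the job. Leave any blue or yellow look-alike of the tin alone.

How it is judged:
On the way:
1. the tin stands upright on the tray in its lane, let go (angle between tin's own z axis and vertical below 0.06 rad and z of tin in the frame of rack between 0.05 and 0.058 m and x of tin in the frame of rack between 0.038 and 0.11 m and contact force between tin and the arm below 0.05 N and contact force between tin and the fingers below 0.05 N and linear speed of tin below 0.02 m/s and (y of tin in the frame of rack between 0.09 and 0.15 m or y of tin in the frame of rack between -0.03 and 0.03 m or y of tin in the frame of rack between -0.15 and -0.09 m)), for 0.3 s.
At the end, for the whole second after the job is handed in: Tin upright (3.4 deg), untouched, at rest in the tray, 38-110 mm behind the lip, within 30 mm of a lane's centre. Holder astride the lip before that lane (within 15 mm, 7 deg), card to the front, within 2.5 mm of home, clear of the tin, the fingers pressing it on the lip with over 2 N (angle between tin's own z axis and vertical below 0.06 rad and z of tin in the frame of rack between 0.05 and 0.058 m and x of tin in the frame of rack between 0.038 and 0.11 m and contact force between tin and the arm below 0.05 N and contact force between tin and the fingers below 0.05 N and linear speed of each of tin, holder below 0.02 m/s and ((y of tin in the frame of rack between 0.09 and 0.15 m and y of holder in the frame of rack between 0.105 and 0.135 m) or (y of tin in the frame of rack between -0.03 and 0.03 m and y of holder in the frame of rack between -0.015 and 0.015 m) or (y of tin in the frame of rack between -0.15 and -0.09 m and y of holder in the frame of rack between -0.135 and -0.105 m)) and z of holder in the frame of rack between 0.066 and 0.0735 m and x of holder in the frame of rack between -0.004 and 0.004 m and angle between holder's own z axis and vertical below 0.12 rad and x of tin in the frame of holder above 0.03 m and angle between the y axis of holder and the y axis of rack, either way round below 0.12 rad and contact force between holder and rack above 2 N and contact force between the fingers and holder above 2 N and contact force between holder and tin below 0.05 N); the arm keeps its last pose, push and grip.
It fails at once if the spray can was shoved or knocked over (distance of spray_can from where it was at the start of the episode above 0.03 m or angle between spray_can's own z axis and vertical above 0.3 rad).
It fails at once if the bottle was shoved or knocked over (distance of fluid_bottle from where it was at the start of the episode above 0.03 m or angle between fluid_bottle's own z axis and vertical above 0.3 rad).
It fails at once if the angle grinder was shoved or knocked over (distance of grinder from where it was at the start of the episode above 0.03 m or angle between grinder's own z axis and vertical above 0.3 rad).
It fails at once if the offcut was shoved or knocked over (distance of offcut from where it was at the start of the episode above 0.03 m or angle between offcut's own z axis and vertical above 0.3 rad).
It also fails if it takes over 54 s, if anything falls off the work surface, if the arm or the gripper's body presses on something with over 40 N, if the wrist force passes 120 N, or if a joint passes its speed limit or range.

### The arm

A 6-joint arm with a two-finger parallel gripper is mounted at the origin on the work surface. World frame = base frame: x ahead of the robot, y to its left, z up, the work surface at z = 0. Lengths are in m, angles in rad, forces in N, time in s.
With the tool pointing down it reaches from about 0.3 to 0.825 m from the base axis. Payload 5.4 kg.
Tool frame: the origin (TCP) lies at the very end of the fingers, on their centre line; the grasp point (between the pads) lies 19 mm behind it; z points along the fingers, x is the direction in which the jaws open and shut, and the axes are right-handed (so a half turn about z gives the same grasp; the last joint's range is limited). The gripper opens to 92 mm and grips with 3 to 60 N. Pads are 20 mm wide; open, the fingers measure 128 mm over their backs; the gripper's body (75 mm by 189 mm) begins 69 mm behind the grasp point.
Start: joints at [0.916, 0.158, 1.597, -0, 1.386, -0.21], TCP at [0.247, 0.519, 0.215] pointing down, gripper open.
Joint ranges: [-2.91, 2.91], [-0.94, 2.29], [0.18, 2.7], [-1.29, 4.43], [0.17, 2.64], [-3, 3]. Speed limits (rad/s): [2.57, 2.57, 3.14, 3.14, 3.14, 3.14].

### API

Orientations are given as a rotation vector (axis times angle).
In Python, from workcell import bot gives the robot as it stands. Calls block until the motion is done:
- bot.goto(position, orientation): joint-space move of the TCP to a pose.
- bot.line_to(position, rot=None, max_speed=0.15): straight line of the TCP; rot=None keeps the orientation; max_speed is the mean speed in m/s.
- bot.set_joints(angles): joint-space move.
- bot.set_gripper(opening, newtons=None): opening from 0.0 (shut) to 1.0 (fully open); newtons is the grip in N (None keeps the last); returns when the fingers have stopped.
- bot.hold(seconds).
- bot.inverse_kinematics(position, orientation): joint angles nearest the present ones, or None.
- bot.read_camera(name): name is "scene" or "top"; returns a dict with "pixels" (400x640x3 uint8, blue, green, red), "fx", "fy", "cx", "cy" (pixels), "R" (3x3) and "t" (3): a world point X has camera coordinates R X + t. Camera axes: x right, y down, z forward; pixel columns grow to the right and rows downward; lengths in m; the calibration is good to about 2 mm. A picture is of the moment at which its call begins. There is no depth.
A pose or a line that the arm cannot do raises bot.MotionError and nothing moves.
- bot.job_done(): hands the job in, once; it reports no verdict.
Readings, each from a call of its own:
- bot.current_clock(): time.
- bot.current_joints(): joint angles.
- bot.current_joint_vel(): joint speeds.
- bot.current_effort(): joint torques, N m.
- bot.current_ee_pos(): TCP position.
- bot.current_tool_rot(): TCP orientation.
- bot.current_contact_force(): force on the tool from outside, world axes, zero at the start.
- bot.current_ft_torque(): the same for the moment, N m.
- bot.current_opening(): opening from 0.0 (shut) to 1.0 (fully open).
Only numpy, scipy, OpenCV 4.12 (cv2) and the standard library are available. Lean on these libraries where they do the work, as an engineer would, in place of code of your own. Each camera call takes 0.05 s, during which the arm holds its last target. There are 200 camera calls.

## Working session

There is one attempt and no reset: what is moved stays moved. The work goes in short steps, each a Python script; the robot and the scene stay as the last script left them, time stands still between calls to the robot, and variables do not carry over. Pictures are saved under pics/ and viewed, about 8 in all and at most 12, crops included, and the job is handed in when it is done.

```bash
mkdir -p pics; python3 - <<'E'
from workcell import bot
import cv2,numpy as np
for n in("scene","top"):
    c=bot.read_camera(n); cv2.imwrite(f"pics/{n}0.png",c["pixels"]); np.savez(f"{n}0.npz",**c)
    R=np.array(c["R"]);t=np.array(c["t"]);print(n,c["fx"],c["fy"],c["cx"],c["cy"],(-R.T@t).round(3),R.round(3).tolist())
print(bot.current_clock(),bot.current_tool_rot())
E
```

```text
scene 475.3087244538696 475.3087244538696 324.1695568309919 195.64018728673977 [ 1.034 -0.857  0.986] [[0.881, 0.473, 0.003], [0.311, -0.575, -0.757], [-0.357, 0.667, -0.654]]
top 511.2810626894895 511.2810626894895 321.39135354303545 192.04190066882882 [0.396 0.045 1.395] [[0.003, -1.0, -0.015], [-0.994, -0.002, -0.108], [0.108, 0.016, -0.994]]
0.1 [ 2.65621052e+00  1.67646355e+00 -2.45329974e-03]
```

View pics/scene0.png

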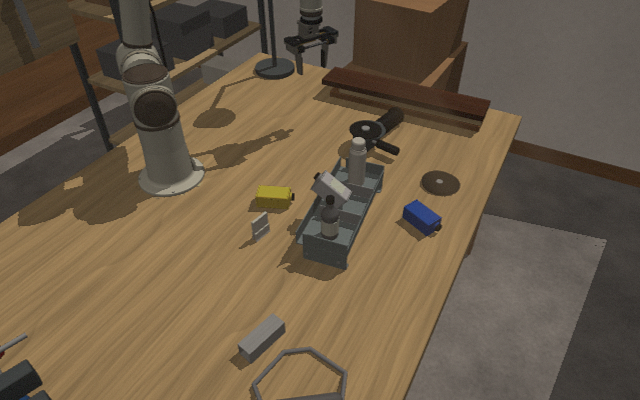

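View pics/top0.png

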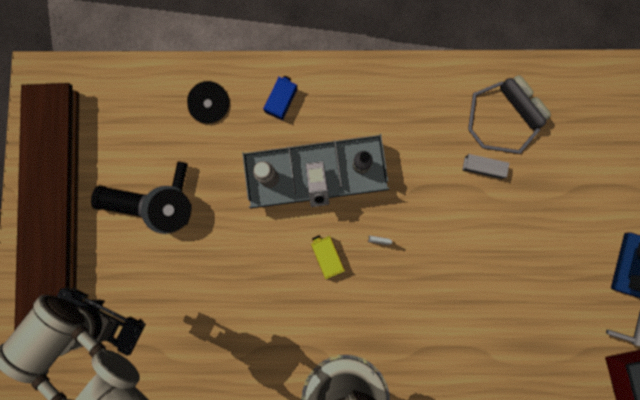

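The tin leans over the lip in the middle lane (top ~(317,185)). The spray can stands in the left lane and the bottle in the right. The holder is at top ~(380,240), scene ~(261,226). I'll zoom in on both.

```bash
python3 - <<'E'
import cv2,numpy as np
a=cv2.imread("pics/top0.png")[125:255,235:405]; b=cv2.imread("pics/scene0.png")[130:270,240:400]
a=cv2.resize(a,(800,int(130*800/170)),interpolation=cv2.INTER_CUBIC)[:600]
b=cv2.resize(b,(680,595),interpolation=cv2.INTER_CUBIC)
f=lambda i:np.clip(255*(i/255.)**.6,0,255).astype('uint8')
cv2.imwrite("pics/topz.png",f(a));cv2.imwrite("pics/scz.png",f(b))
E
```

```text
(no output)
```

View pics/topz.png

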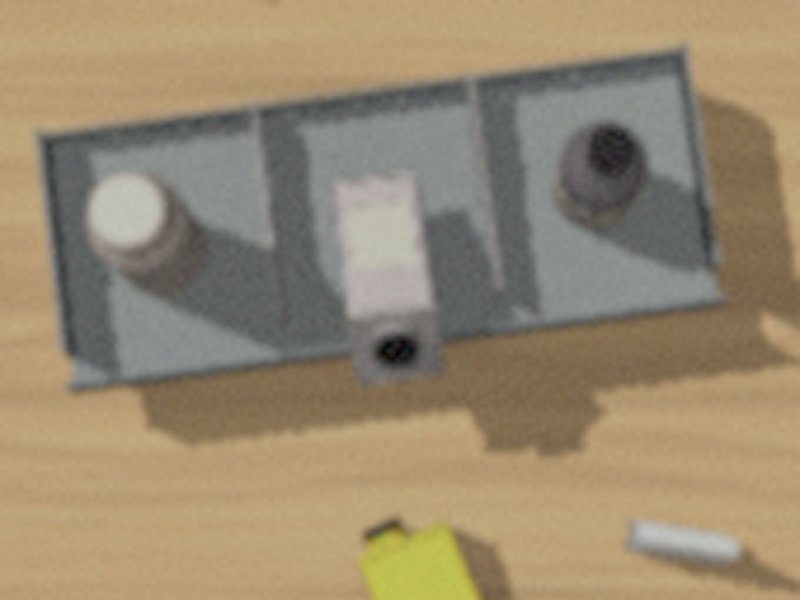

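View pics/scz.png

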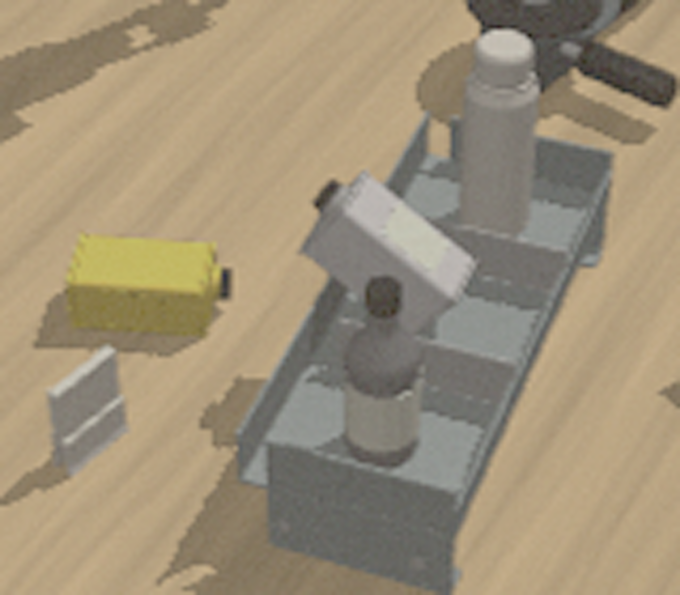

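Lip ends in the top zoom are (70,388) and (722,298). The tin's rear-bottom edge is (335,183)-(415,175) and its top-rear edge (348,318)-(433,308). The holder's top is around (632-740, 520-562). Next I'll turn these into positions and zoom in on the holder to find its card side.

```bash
cat > h.py <<'E'
import numpy as np,cv2
from scipy.spatial.transform import Rotation as Ro
def load(n): return dict(np.load(n))
def ray(c,uv):
    R=np.array(c["R"]);t=np.array(c["t"]);d=R.T@np.array([(uv[0]-c["cx"])/c["fx"],(uv[1]-c["cy"])/c["fy"],1]);return -R.T@t,d
def onz(c,uv,z):
    o,d=ray(c,uv);return o+d*(z-o[2])/d[2]
def tri(c1,u1,c2,u2):
    o,d=ray(c1,u1);p,e=ray(c2,u2)
    s=np.linalg.lstsq(np.c_[d,-e],p-o,rcond=None)[0];a=o+s[0]*d;b=p+s[1]*e;return (a+b)/2,np.linalg.norm(a-b)
def proj(c,X):
    q=np.array(c["R"])@X+np.array(c["t"]);return np.array([c["fx"]*q[0]/q[2]+c["cx"],c["fy"]*q[1]/q[2]+c["cy"]])
E
python3 - <<'E'
from h import *
T=load("top0.npz");S=load("scene0.npz")
tz=lambda u,v:(235+u*170/800-.4,125+v*170/800-.4)
sz=lambda u,v:(240+u*160/680-.4,130+v*140/595-.4)
A=onz(T,tz(70,388),.095);B=onz(T,tz(722,298),.095);d=A-B
print("lip",A.round(4),B.round(4),np.linalg.norm(d),"mid",((A+B)/2).round(4),"yaw",np.degrees(np.arctan2(-d[0],d[1])))
yaw=np.arctan2(-d[0],d[1]);M=(A+B)/2
R=Ro.from_euler('z',yaw).as_matrix();M[2]=0
rk=lambda p:(R.T@(p-M)*1000).round(1)
# rear corners top of end plates: left rear (40,133), right rear (686,45), z .095 ; divider
print("rearL",rk(onz(T,tz(40,133),.095)),"rearR",rk(onz(T,tz(686,45),.095)))
print("spray top",rk(onz(T,tz(127,210),.205)),"bottle cap",rk(onz(T,tz(611,150),.19)))
print("tin cap top-rear edge/ tri", [ (rk(x),round(e*1000,1)) for x,e in [tri(T,tz(348,318),S,sz(362,172)),tri(T,tz(335,183),S,sz(477,262)) if 0 else tri(T,tz(335,183),S,sz(477,262)),tri(T,tz(433,308),S,sz(362,172))]])
# holder mask
im=T["pixels"].astype(int);roi=im[228:255,360:405]
m=((roi.min(2)>120)&(roi.max(2)-roi.min(2)<45)).astype('uint8')
print(m.sum());pts=cv2.findNonZero(m);r=cv2.minAreaRect(pts);print(r)
c=np.array(r[0])+[360,228]
print("holder",onz(T,c,.072).round(4))
b=cv2.boxPoints(r)+[360,228];print([onz(T,p,.072).round(4).tolist() for p in b])
i=T["pixels"][225:257,355:411];j=S["pixels"][205:247,245:280]
f=lambda i,w,h:np.clip(255*(cv2.resize(i,(w,h),interpolation=cv2.INTER_CUBIC)/255.)**.6,0,255).astype('uint8')
cv2.imwrite("pics/hold.png",np.hstack([f(i,420,240),f(j,370,440)[:240]*0]) if 0 else np.vstack([f(i,420,240),f(j,420,504)[:,:]])[:600] if 0 else np.hstack([cv2.copyMakeBorder(f(i,420,240),0,200,0,0,0),f(j,367,440)]))
E
```

```text
lip [0.4987 0.2489 0.095 ] [ 0.5484 -0.105   0.095 ] 0.35735306459434235 mid [0.5236 0.0719 0.095 ] yaw 8.00262917139312
rearL [141.7 178.1  95. ] rearR [ 141.1 -180.1   95. ]
spray top [ 73.8 123.6 205. ] bottle cap [  72.9 -122.   190. ]
tin cap top-rear edge/ tri [(array([  8.8,  21.7, 151.6]), np.float64(4.1)), (array([91. , 20.9, 96.8]), np.float64(0.9)), (array([ 13.4, -18.6, 180.5]), np.float64(15.0))]
83
((20.060001373291016, 11.079999923706055), (20.5060977935791, 4.101219654083252), 8.13010311126709)
holder [ 0.4186 -0.0858  0.072 ]
[[0.417, -0.059, 0.072], [0.4274, -0.0605, 0.072], [0.4202, -0.1126, 0.072], [0.4098, -0.111, 0.072]]
```

View pics/hold.png

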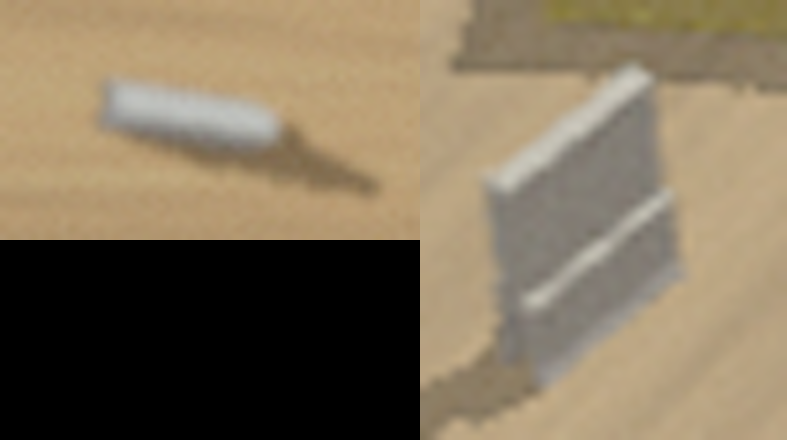

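The side of the holder facing the scene camera is plain, with its ledge at about z 27-30 mm. The card is therefore probably on the robot side. I'll confirm that once it is held. Next: refine the lip and tin y, then check IK.

```bash
cat >> h.py <<'E'
YAW=np.radians(8.0);M=np.array([0.5236,0.0719,0.])
RR=Ro.from_euler('z',YAW).as_matrix()
def W(p): return M+RR@(np.array(p)/1000.)      # rack mm -> world
def rk(p): return (RR.T@(np.array(p)-M)*1000).round(1)
def tool(tilt,sgn,extra=0.): # tool z tilted 'tilt' deg rearwards from down, jaws along rack y
    t=np.radians(tilt);z=np.array([np.sin(t),0,-np.cos(t)]);x=np.array([0,sgn,0.]);
    return RR@np.c_[x,np.cross(z,x),z]
def rv(m): return Ro.from_matrix(m).as_rotvec()
def grasp2tcp(g,m): return np.array(g)+0.019*m[:,2]
E
python3 - <<'E'
from h import *
from workcell import bot
T=load("top0.npz");S=load("scene0.npz")
tz=lambda u,v:(235+u*170/800-.4,125+v*170/800-.4)
print("tin toprear mid",rk(onz(T,tz(390.5,313),.156)),"botrear mid",rk(onz(T,tz(375,179),.1)),"topfront mid",rk(onz(T,tz(399,377),.110)))
for n,c in(("top",T),("scene",S)):
    g=cv2.cvtColor(c["pixels"],cv2.COLOR_BGR2GRAY).astype('float32')
    for ys in(((60,150),(-150,-40))if n=="top" else ((60,110),)):
        acc=[]
        xs=np.arange(-12,12.1,1)
        P=np.array([[proj(c,W([x,y,95])) for x in xs] for y in np.arange(*ys,2)],dtype='float32')
        v=cv2.remap(g,P[...,0],P[...,1],cv2.INTER_LINEAR).mean(0)
        print(n,ys,dict(zip(xs.astype(int).tolist(),v.astype(int).tolist())))
for s in(1,-1):
    for tl,g in((55,[-20,0,160]),(55,[3,-1,128]),(28,[40,0,180]),(0,[78,0,170]),(0,[78,0,141])):
        m=tool(tl,s);print(s,tl,np.round(q,2) if (q:=bot.inverse_kinematics(grasp2tcp(W(g),m),rv(m))) is not None else None)
E
```

```text
tin toprear mid [  9.7   0.3 156. ] botrear mid [ 90.   -0.8 100. ] topfront mid [-19.9   0.8 110. ]
top (60, 150) {-12: 68, -11: 68, -10: 68, -9: 67, -8: 65, -7: 63, -6: 59, -5: 54, -4: 50, -3: 48, -2: 49, -1: 53, 0: 61, 1: 70, 2: 78, 3: 84, 4: 88, 5: 90, 6: 91, 7: 90, 8: 89, 9: 88, 10: 87, 11: 86, 12: 86}
top (-150, -40) {-12: 68, -11: 68, -10: 68, -9: 67, -8: 65, -7: 62, -6: 57, -5: 53, -4: 49, -3: 49, -2: 52, -1: 57, 0: 64, 1: 71, 2: 77, 3: 81, 4: 83, 5: 84, 6: 84, 7: 83, 8: 83, 9: 82, 10: 81, 11: 81, 12: 80}
scene (60, 110) {-12: 128, -11: 132, -10: 134, -9: 136, -8: 136, -7: 136, -6: 136, -5: 135, -4: 135, -3: 135, -2: 134, -1: 132, 0: 129, 1: 123, 2: 116, 3: 109, 4: 101, 5: 95, 6: 90, 7: 88, 8: 86, 9: 85, 10: 84, 11: 83, 12: 82}
1 55 None
1 55 [-0.31 -0.31  2.56  1.63  0.36  2.82]
1 28 [-0.15 -0.15  2.09  0.2   0.74 -1.98]
1 0 [-0.06  0.29  1.57 -0.    1.28 -1.77]
1 0 [-0.06  0.32  1.59 -0.    1.23 -1.77]
-1 55 [-0.35 -0.54  2.62  1.2   0.42  0.11]
-1 55 [-0.31 -0.31  2.56  1.63  0.36 -0.33]
-1 28 [-0.15 -0.15  2.09  0.2   0.74  1.17]
-1 0 [-0.06  0.29  1.57 -0.    1.28  1.37]
-1 0 [-0.06  0.32  1.59 -0.    1.23  1.37]
```

```bash
python3 - <<'E'
from h import *
from workcell import bot
for s in(-1,):
  for tl in (50,45,40,35,30):
    m=tool(tl,s)
    for g in([0,0,175],[4,0,128],[4,0,150]):
        q=bot.inverse_kinematics(grasp2tcp(W(g),m),rv(m));print(tl,g,None if q is None else np.round(q,2))
for tl in(0,-5,-10,-15,-20,-25):
    m=tool(tl,-1)
    for g in([75,-5,140],):
        q=bot.inverse_kinematics(grasp2tcp(W(g),m),rv(m));print(tl,g,None if q is None else np.round(q,2))
E
```

```text
50 [0, 0, 175] [-0.28 -0.47  2.5   0.87  0.42  0.47]
50 [4, 0, 128] [-0.28 -0.31  2.51  1.23  0.34  0.09]
50 [4, 0, 150] [-0.28 -0.38  2.5   1.04  0.37  0.29]
45 [0, 0, 175] [-0.26 -0.43  2.43  0.63  0.48  0.71]
45 [4, 0, 128] [-0.25 -0.3   2.45  0.86  0.36  0.46]
45 [4, 0, 150] [-0.25 -0.36  2.44  0.74  0.41  0.59]
40 [0, 0, 175] [-0.23 -0.39  2.37  0.46  0.55  0.88]
40 [4, 0, 128] [-0.23 -0.27  2.39  0.59  0.43  0.74]
40 [4, 0, 150] [-0.23 -0.32  2.37  0.52  0.48  0.81]
35 [0, 0, 175] [-0.21 -0.34  2.3   0.34  0.63  1.  ]
35 [4, 0, 128] [-0.21 -0.24  2.32  0.41  0.51  0.92]
35 [4, 0, 150] [-0.21 -0.28  2.31  0.37  0.57  0.97]
30 [0, 0, 175] [-0.19 -0.29  2.23  0.25  0.72  1.1 ]
30 [4, 0, 128] [-0.18 -0.19  2.25  0.29  0.6   1.05]
30 [4, 0, 150] [-0.18 -0.24  2.24  0.26  0.66  1.08]
0 [75, -5, 140] [-0.07  0.32  1.6  -0.    1.22  1.36]
-5 [75, -5, 140] [-0.06  0.38  1.52 -0.02  1.32  1.37]
-10 [75, -5, 140] [-0.05  0.45  1.44 -0.03  1.42  1.38]
-15 [75, -5, 140] [-0.05  0.52  1.36 -0.05  1.52  1.39]
-20 [75, -5, 140] [-0.04  0.59  1.28 -0.06  1.62  1.4 ]
-25 [75, -5, 140] [-0.03  0.66  1.19 -0.07  1.72  1.4 ]
```

```bash
python3 - <<'E'
from h import *
from workcell import bot
p=np.array(bot.current_ee_pos())
try: bot.line_to([p[0],p[1],.38],max_speed=.3)
except bot.MotionError as e: print(e)
m=tool(20,-1); bot.goto(grasp2tcp(W([-10,0,260]),m),rv(m)); print(bot.current_clock())
m=tool(40,-1); bot.line_to(grasp2tcp(W([-8,0,172]),m),rv(m),max_speed=.2)
bot.line_to(grasp2tcp(W([8,0,125]),m),max_speed=.1)
print(bot.current_clock(),rk(bot.current_ee_pos()),rk(grasp2tcp(W([8,0,125]),m)),np.round(bot.current_joints(),2),np.round(bot.current_contact_force(),2))
a=bot.read_camera("scene")["pixels"][110:270,220:400];b=bot.read_camera("top")["pixels"][120:230,240:400]
cv2.imwrite("pics/g1.png",np.hstack([cv2.resize(a,(400,356)),cv2.resize(b,(400,275)).repeat(1,0)[:275] if 0 else cv2.copyMakeBorder(cv2.resize(b,(400,275)),0,81,0,0,0)]))
E
```

```text
2.75
4.0917 [ 21.1  -0.2 111.6] [ 20.2  -0.  110.4] [-0.22 -0.25  2.38  0.6   0.42  0.73] [ 0.04 -0.27  0.32]
```

View pics/g1.png

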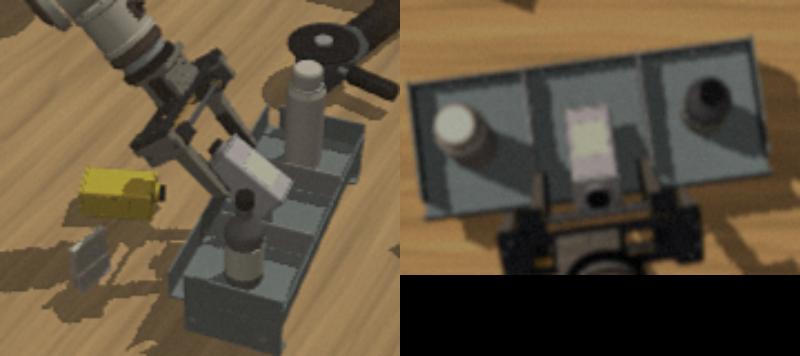

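The fingers straddle the tin evenly (top view left (540,190), right (645,190)), so I'll grip and right it.

```bash
python3 - <<'E'
from h import *
from workcell import bot
bot.set_gripper(0.0,45); print("open",bot.current_opening()*92, bot.current_clock())
m=tool(40,-1); bot.line_to(grasp2tcp(W([12,0,155]),m),max_speed=.08)
print(np.round(bot.current_contact_force(),2))
m=tool(12,-1); bot.line_to(grasp2tcp(W([45,-2,172]),m),rv(m),max_speed=.06)
m=tool(-15,-1); bot.line_to(grasp2tcp(W([76,-4,160]),m),rv(m),max_speed=.06)
bot.hold(.2)
print(bot.current_clock(),rk(bot.current_ee_pos()),rk(grasp2tcp(W([76,-4,160]),m)),bot.current_opening()*92,np.round(bot.current_contact_force(),2))
c=bot.read_camera("scene");np.savez("s2.npz",**c);t=bot.read_camera("top");np.savez("t2.npz",**t)
a=c["pixels"][110:270,220:400];b=t["pixels"][120:230,240:400]
cv2.imwrite("pics/g2.png",np.hstack([cv2.resize(a,(400,356),interpolation=2),cv2.copyMakeBorder(cv2.resize(b,(400,275)),0,81,0,0,0)]))
E
```

```text
open 45.90959990119337 4.95
[-0.14  0.27 -3.22]
7.2083 [ 70.4  -3.9 142.6] [ 71.1  -4.  141.6] 46.025450987053055 [ 0.67 -0.27 -2.83]
```

View pics/g2.png

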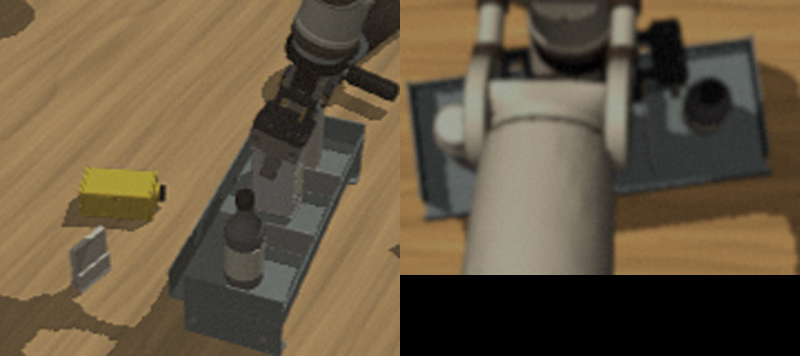

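The tin hangs upright in the grip. Next I lower it until it touches the tray, then release.

```bash
python3 - <<'E'
from h import *
from workcell import bot
m=tool(-15,-1)
bot.line_to(grasp2tcp(W([76,-4,142]),m),max_speed=.06)
f0=bot.current_contact_force()[2]
for z in np.arange(141,130,-1.):
    bot.line_to(grasp2tcp(W([76,-4,z]),m),max_speed=.03); f=bot.current_contact_force()[2]
    print(z,round(f,2),end='; ')
    if f-f0>1.8: break
bot.hold(.1);print(np.round(bot.current_contact_force(),2),np.round(bot.current_ft_torque(),2),bot.current_clock())
bot.set_gripper(.58,20); bot.hold(.2)
print(bot.current_opening()*92,np.round(bot.current_contact_force(),2))
bot.line_to(grasp2tcp(W([76+18,-4,z+65]),m),max_speed=.12)
m=tool(0,-1);bot.line_to(grasp2tcp(W([60,-4,z+140]),m),rv(m),max_speed=.3)
m=tool(0,-1);bot.goto(W([-150,-40,260]),rv(m))
c=bot.read_camera("scene");np.savez("s3.npz",**c);t=bot.read_camera("top");np.savez("t3.npz",**t)
a=c["pixels"][130:270,240:400];b=t["pixels"][120:250,240:400]
cv2.imwrite("pics/g3.png",np.hstack([cv2.resize(a,(400,350),interpolation=2),cv2.copyMakeBorder(cv2.resize(b,(400,325),interpolation=2),0,25,0,0,0)]))
print(bot.current_clock())
E
```

```text
141.0 -3.77; 140.0 -3.58; 139.0 -1.29; 138.0 4.0; [0.38 0.47 5.65] [ 0.23  0.31 -0.05] 8.8583
53.43647532559995 [ 0.21 -0.29  0.48]
11.5333
```

View pics/g3.png

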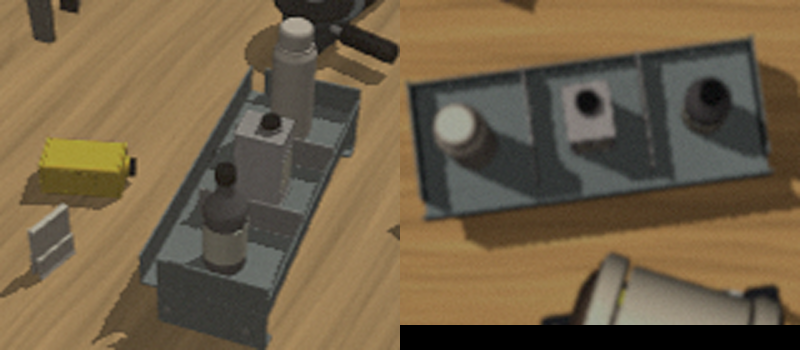

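The tin stands upright in the middle lane (top crop (588,112)), and the bystanders are unmoved. Now I'll pick up the holder and tilt its front face up to the top camera to check the card side.

```bash
python3 - <<'E'
from h import *
from workcell import bot
T=load("t3.npz");S=load("s3.npz")
print("tin",rk(onz(T,(315.2-.5,164.8-.5),.155)))
ps=onz(S,(258.7,216.8),.072);print("holder scene",ps.round(4),"rack",rk(ps))
H=np.array([.4186,-.0858]);H=(H+ps[:2])/2;print(H)
yh=np.radians(-7.9)
def vt(yaw,tilt=0):  # jaws along x(yaw); tool z down
    Rz=Ro.from_euler('z',yaw).as_matrix();t=np.radians(tilt);z=np.array([np.sin(t),0,-np.cos(t)]);x=np.array([np.cos(t),0,np.sin(t)])
    return Rz@np.c_[x,np.cross(z,x),z]
for s in(0,np.pi):
    m=vt(yh+s);print(s,np.round(bot.inverse_kinematics([*H,.034],rv(m)),2))
m2=vt(YAW,-40)
for P in([.42,-.1,.2],[.45,-.1,.25],[.5,-.1,.3]):
    q=bot.inverse_kinematics(P,rv(m2));print(P,None if q is None else np.round(q,2))
print(np.round(bot.inverse_kinematics(W([0,0,105]),rv(vt(YAW))),2))
E
```

```text
tin [ 76.4  -1.6 155. ]
holder scene [ 0.4177 -0.0916  0.072 ] rack [-127.6 -147.2   72. ]
[ 0.418164   -0.08871442]
0 [-0.49  0.01  2.15 -0.    0.98 -0.36]
3.141592653589793 [-0.49  0.01  2.15  0.    0.98  2.79]
[0.42, -0.1, 0.2] [-0.31  0.37  1.52 -0.29  1.88 -0.44]
[0.45, -0.1, 0.25] [-0.29  0.4   1.38 -0.3   1.99 -0.46]
[0.5, -0.1, 0.3] [-0.27  0.5   1.15 -0.31  2.12 -0.49]
[-0.09  0.15  1.83 -0.    1.16 -0.23]
```

```bash
cat >> h.py <<'E'
def vt(yaw,tilt=0):
    Rz=Ro.from_euler('z',yaw).as_matrix();t=np.radians(tilt);z=np.array([np.sin(t),0,-np.cos(t)]);x=np.array([np.cos(t),0,np.sin(t)])
    return Rz@np.c_[x,np.cross(z,x),z]
E
python3 - <<'E'
from h import *
from workcell import bot
yh=np.radians(-7.9);m=vt(yh);H=[.4182,-.0875]
bot.goto([*H,.16],rv(m))
bot.line_to([*H,.036],max_speed=.12);print(bot.current_ee_pos(),np.round(bot.current_contact_force(),2))
bot.set_gripper(0,30);print("open mm",bot.current_opening()*92,np.round(bot.current_contact_force(),2))
bot.line_to([*H,.16],max_speed=.12)
m2=vt(YAW,-40);bot.goto([.42,-.1,.2],rv(m2));bot.hold(.1)
c=bot.read_camera("scene");t=bot.read_camera("top");np.savez("s4.npz",**c);np.savez("t4.npz",**t)
u,v=proj(t,np.array(bot.current_ee_pos())).astype(int);u2,v2=proj(c,np.array(bot.current_ee_pos())).astype(int);print(u,v,u2,v2,bot.current_clock())
f=lambda i:np.clip(255*(cv2.resize(i,(400,400),interpolation=2)/255.)**.6,0,255).astype('uint8')
cv2.imwrite("pics/g4.png",np.hstack([f(c["pixels"][v2-40:v2+40,u2-40:u2+40]),f(t["pixels"][v-35:v+35,u-35:u+35])]))
E
```

```text
[ 0.41884752 -0.08780764  0.03669608] [ 0.5   0.16 -0.07]
open mm 7.944655983956836 [-0.09  0.49  1.45]
391 237 253 183 16.8917
```

View pics/g4.png

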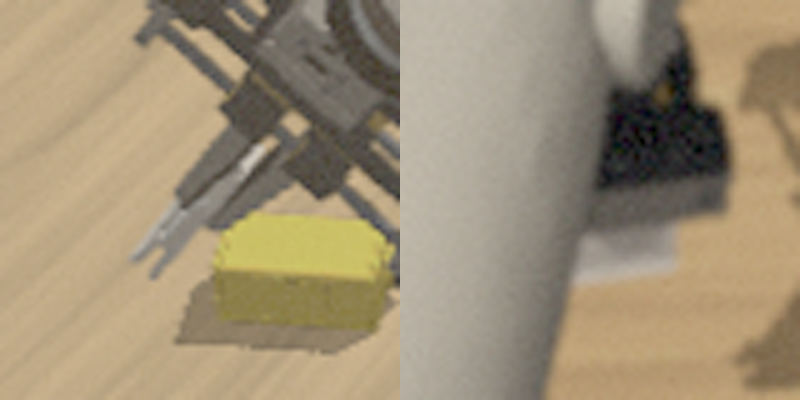

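The holder is held squarely across its 7.9 mm plate, but the forearm hides its front from the top camera. I'll turn the front towards the scene camera instead.

```bash
python3 - <<'E'
from h import *
from workcell import bot
best=None
for yd in(120,105,90,75):
  for tl in(-40,-30,-20):
    for P in([.42,-.15,.30],[.38,-.2,.3]):
      m=vt(np.radians(yd),tl);q=bot.inverse_kinematics(P,rv(m))
      if q is not None:
        print(yd,tl,P,np.round(q,2))
        if best is None: best=(P,m)
P,m=best; bot.line_to([.42,-.1,.28],max_speed=.3); bot.goto(P,rv(m));bot.hold(.1)
c=bot.read_camera("scene");np.savez("s5.npz",**c)
u,v=proj(c,np.array(bot.current_ee_pos())).astype(int);print(u,v,bot.current_clock())
f=lambda i:np.clip(255*(cv2.resize(i,(500,500),interpolation=2)/255.)**.6,0,255).astype('uint8')
cv2.imwrite("pics/g5.png",f(c["pixels"][v-35:v+35,u-35:u+35]))
E
```

```text
120 -40 [0.42, -0.15, 0.3] [-0.29 -0.62  2.22 -0.53  1.05 -2.24]
120 -40 [0.38, -0.2, 0.3] [-0.52 -0.78  2.31 -0.39  1.02 -2.51]
120 -30 [0.42, -0.15, 0.3] [-0.39 -0.55  2.12 -0.34  1.16 -2.42]
120 -30 [0.38, -0.2, 0.3] [-0.6  -0.67  2.19 -0.24  1.15 -2.65]
120 -20 [0.42, -0.15, 0.3] [-0.48 -0.46  2.02 -0.19  1.29 -2.55]
120 -20 [0.38, -0.2, 0.3] [-0.67 -0.55  2.07 -0.13  1.29 -2.75]
105 -40 [0.42, -0.15, 0.3] [-0.19 -0.43  2.11 -0.67  1.2  -1.86]
105 -40 [0.38, -0.2, 0.3] [-0.38 -0.58  2.2  -0.61  1.14 -2.06]
105 -30 [0.42, -0.15, 0.3] [-0.31 -0.42  2.04 -0.46  1.26 -2.06]
105 -30 [0.38, -0.2, 0.3] [-0.49 -0.54  2.12 -0.4   1.22 -2.25]
105 -20 [0.42, -0.15, 0.3] [-0.42 -0.38  1.96 -0.28  1.34 -2.22]
105 -20 [0.38, -0.2, 0.3] [-0.6  -0.48  2.03 -0.23  1.33 -2.4 ]
90 -40 [0.42, -0.15, 0.3] [-0.15 -0.26  1.98 -0.71  1.36 -1.59]
90 -40 [0.38, -0.2, 0.3] [-0.3  -0.4   2.08 -0.69  1.29 -1.73]
90 -30 [0.42, -0.15, 0.3] [-0.26 -0.29  1.94 -0.51  1.37 -1.76]
90 -30 [0.38, -0.2, 0.3] [-0.42 -0.41  2.03 -0.49  1.32 -1.92]
90 -20 [0.42, -0.15, 0.3] [-0.38 -0.3   1.9  -0.33  1.41 -1.92]
90 -20 [0.38, -0.2, 0.3] [-0.54 -0.39  1.97 -0.3   1.39 -2.09]
75 -40 [0.42, -0.15, 0.3] [-0.15 -0.11  1.85 -0.69  1.51 -1.38]
75 -40 [0.38, -0.2, 0.3] [-0.28 -0.23  1.96 -0.71  1.44 -1.49]
75 -30 [0.42, -0.15, 0.3] [-0.25 -0.17  1.84 -0.53  1.49 -1.51]
75 -30 [0.38, -0.2, 0.3] [-0.39 -0.28  1.93 -0.52  1.44 -1.64]
75 -20 [0.42, -0.15, 0.3] [-0.37 -0.21  1.83 -0.35  1.49 -1.65]
75 -20 [0.38, -0.2, 0.3] [-0.52 -0.31  1.91 -0.34  1.46 -1.8 ]
237 162 19.0
```

View pics/g5.png

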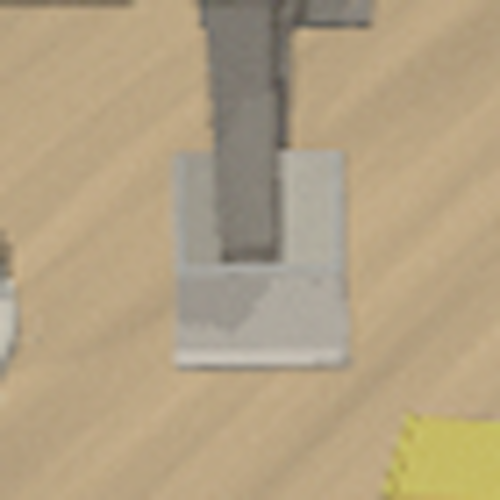

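This face shows the cream card framed at crop (185-340, 155-262), and the back was plain, so this is the front. The finger tips sit just above the crown (row 262) and are centred. I'll bring it over the lip and press down step by step, watching the forces.

```bash
python3 - <<'E'
from h import *
from workcell import bot
c=load("s4.npz")
m2=vt(YAW,-40);p=np.array([.42,-.1,.2]);e=p+m2[:,2]*.0367-RR[:,1]*.028
print("legs mid expected px in crop",(proj(c,e)-[253-40,183-40])*5, "x+5mm:",(proj(c,e+m2[:,0]*.005)-[213,143])*5)
X=1.0;m=vt(YAW)
bot.set_gripper(0,60)
bot.goto(W([-60,0,280]),rv(m)); bot.line_to(W([X,0,200]),max_speed=.2); bot.line_to(W([X,0,138]),max_speed=.1); bot.hold(.2)
f0=np.array(bot.current_contact_force());print(rk(bot.current_ee_pos()),f0.round(2),bot.current_clock())
for z in np.arange(136,119,-2.):
    bot.line_to(W([X,0,z]),max_speed=.04);f=RR.T@(np.array(bot.current_contact_force())-f0)
    print(z,rk(bot.current_ee_pos()),f.round(1))
    if abs(f).max()>8: break
print(bot.current_clock(),bot.current_opening()*92)
E
```

```text
legs mid expected px in crop [141.83089763 264.81350998] x+5mm: [149.05046803 271.13024582]
[ 1.600e+00 -1.000e-01  1.389e+02] [-1.23 -0.13 -0.62] 22.55
136.0 [  0.9   0.  135.9] [ 1.6  0.8 -0.1]
134.0 [  0.8   0.  133.8] [ 0.3 -0.   0.4]
132.0 [  0.9   0.  131.8] [ 0.9 -0.4  0.1]
130.0 [  0.9   0.  129.8] [ 2.  -0.3 -0.2]
128.0 [  0.8   0.  127.8] [1.6 0.8 0.3]
126.0 [  0.9   0.  125.8] [ 1.7 -0.8  0.3]
124.0 [  0.9   0.  123.8] [1.7 1.  0.2]
122.0 [  0.9   0.  121.9] [ 1.6 -0.7  0.4]
120.0 [  0.9   0.  119.8] [0.9 0.6 0.2]
24.8 7.6382939136976296
```

```bash
python3 - <<'E'
from h import *
from workcell import bot
X=1.0;f0=np.array([-1.23,-.13,-.62])
for z in [117,114,112,110,109,108,107,106,105,104,103,102,101,100]:
    bot.line_to(W([X,0,z]),max_speed=.03);f=RR.T@(np.array(bot.current_contact_force())-f0)
    print(z,rk(bot.current_ee_pos()),f.round(1))
    if f[2]>12 or abs(f[:2]).max()>12: break
bot.hold(.3);f=RR.T@(np.array(bot.current_contact_force())-f0)
print(f.round(1),np.round(bot.current_ft_torque(),2),rk(bot.current_ee_pos()),bot.current_clock(),bot.current_opening()*92)
E
```

```text
117 [8.000e-01 1.000e-01 1.167e+02] [ 0.4  1.1 -0.5]
114 [  0.8   0.  113.7] [ 0.9 -0.2  0.2]
112 [  0.9   0.  111.9] [1.4 0.2 1.1]
110 [  0.9   0.  109.8] [0.5 0.1 0.3]
109 [  1.   0. 109.] [1.4 0.1 0.5]
108 [  0.9   0.  107.9] [0.8 0.1 0.1]
107 [  0.9   0.  106.9] [2.2 0.3 0.1]
106 [  1.2  -0.  106.5] [-0.3  0.3  4. ]
105 [  1.3  -0.  106.5] [-3.5  0.8  9.9]
104 [ 1.300e+00 -1.000e-01  1.064e+02] [-5.4  2.2 17.9]
[-5.8  1.1 17.2] [-0.02  1.56 -0.02] [ 1.300e+00 -1.000e-01  1.064e+02] 27.6 7.492975329846784
```

There is firm contact at TCP z 106.4 mm, against about 107 mm predicted for home, with 17 N of downward push. I'll check it with the cameras.

```bash
python3 - <<'E'
from h import *
from workcell import bot
c=bot.read_camera("scene");t=bot.read_camera("top")
f=lambda i:np.clip(255*(cv2.resize(i,(400,400),interpolation=2)/255.)**.6,0,255).astype('uint8')
cv2.imwrite("pics/g6.png",np.hstack([f(c["pixels"][130:250,270:390]),f(t["pixels"][110:230,260:380])]))
print(bot.current_clock(),np.round(bot.current_contact_force(),1))
E
```

```text
27.7 [-7.8  0.9 17.9]
```

View pics/g6.png

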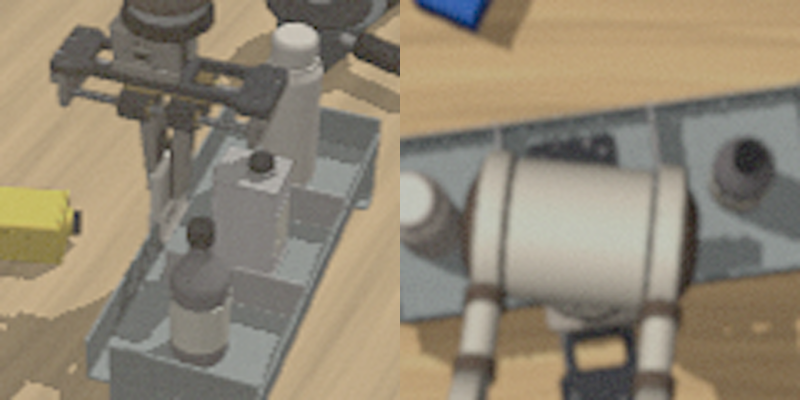

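```bash
python3 - <<'E'
from workcell import bot
import numpy as np
bot.hold(.3);print(np.round(bot.current_contact_force(),1),np.abs(bot.current_joint_vel()).max(),bot.current_clock());bot.job_done()
E
```

```text
[-7.6 -0.4 17.5] 0.0013860322110991776 28.0
the job is handed in; nothing more can be done
```

The job is handed in at 28.0 s of the 54 s allowed; no verdict was reported.

**Tin:** I gripped it by its sides, lifted it off the lip, turned it upright and released it in the middle lane. The top camera put it about 76 mm behind the lip and 2 mm off the lane centre. It looked upright and clear of the gripper in the last pictures.

**Holder:** I picked it up by its plate and turned its face to the scene camera, which showed the card. Then I pushed it down over the lip before the middle lane, card side to the robot. The slot slid on freely, and contact came at a TCP height of 106.4 mm, about where home was predicted (about 107 mm).

**At hand-in:** The arm was still, with the plate gripped at 60 N and about 17.5 N of downward push. The bystanders looked unmoved.

**Disagreements and limits:**
- The two cameras differed by about 2-3 mm on the lip position, and by about 6 mm on where the holder first stood along y. I used in-between values, and both are well inside the tolerances.
- A steady side force of about 6-8 N towards the robot remains on the gripper, so the holder is pressing slightly sideways against the lip.
- I judged the holder's final y position and tilt from the gripper pose, because the arm hid it from the top camera.

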